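# Hold a new wooden facing against a drill-press fence for screwing

### The job

The aluminium fence of the small drill-press table is getting a tall wooden facing. Swing the raised flip stop down fully, then stand the cedar board on edge on the table in the corner between fence and stop: flat against the fence's front, its end touching the stop, its lower edge on the table. Keep pressing it so that it bears on the fence with a steady force of about 10 N, and finish while still holding it like that: a colleague will then drive the screws from behind. Leave the stop's place along the fence and the other things on the bench as they are.

Things in the scene. Friction and masses are not known exactly. Their poses are not given: they have to be found in the camera images.
- drill_table: Drill-press table lying on the bench (fixed): plywood base 230 x 340 x 18 mm with two aluminium tracks and a square wooden insert. Origin at the centre of its underside; x points away from the robot towards the fence at yaw 0, y left along the fence, z up. It stands at a different place and yaw each time.
- fence: Aluminium fence fixed along the far part of the table, 340 mm long (table y -170 to 170), 30 mm thick, 36 mm high above the base (top 54 mm above the bench). Its front face, which looks to -x, lies at x = 45 mm in the drill_table's frame, which is also its own. Two star knobs stand behind it. If the board is also pressed hard on the base or the stop, rubbing there takes some of the push.
- stop_slide: Carriage of the flip stop, clamped in the slot on top of the fence near its right-hand end (its place varies by 40 mm between runs; it is not to be shifted). When down, the arm's stop plate, 10 mm thick and 45 mm long, hangs from 3 mm in front of the fence and 3 mm above the base. Axes as the table's.
- stop_corner (a point): The inner corner where the board belongs: on the fence's front face, at the top of the base (18 mm above the bench), at the left (+y) face of the lowered stop plate. Axes as the table's: x into the fence, y left along the fence, away from the stop, z up. With the board in place its centre is at (-11, 95, 35) mm from here.
- stop_hinge (a point): Hinge pin of the flip stop, 17 mm behind the fence's front face, 70 mm above the bench, in the middle of the arm's 12 mm width; the corner point is 5 mm to the left (+y) of it. Axes as the table's.
- stop_arm (a joint): Angle of the flip stop's aluminium arm, rad: 0 = fully down on its hard stop (level, pointing from the hinge to -x), raised 0.55 to 0.9 at the start. Arm 100 mm long, 12 mm wide, its top 7 mm above the hinge when down. A friction hinge (0.1 N m) keeps it where it is left; it goes down when pressed straight down from above, 30 to 40 mm in front of the hinge.
- facing_centre (a point): Centre of the loose cedar board: 190 mm long, 70 mm high, 22 mm thick, 0.12 to 0.26 kg, standing on its long edge on the bench left of the table (centre 35 mm up). y runs along its length, x up, z across its thickness; either broad face may go to the fence. In place it stands 34 mm higher than the fence, so it can be gripped across its thickness by the top edge and pressed.
- tape_measure: Bystander: tape measure, 39 x 84 x 64 mm.
- screw_jar: Bystander: jar of screws, 68 mm across, 84 mm high.
- oak_strip: Bystander: dark oak strip lying flat, 32 x 220 x 25 mm; not the board wanted.
- pencil: Bystander: carpenter's pencil, 145 mm long.
- tape_roll: Bystander: roll of masking tape lying flat, 100 mm across, 25 mm high.

How it is judged:
By the outcome, as a careful person would: the job done as asked, in the order asked, and still so for the second after the job is handed in, while the arm keeps its last pose, push and grip.
It also fails if it takes over 67 s, if anything falls off the work surface, if the arm or the gripper's body presses on something with over 40 N, if the wrist force passes 120 N, or if a joint passes its speed limit or range.

### The arm

A 6-joint arm with a two-finger parallel gripper is mounted at the origin on a cart in front of the work surface, level with it; the furniture and walls round the work are solid. World frame = base frame: x ahead of the robot, y to its left, z up, the work surface at z = 0. Lengths are in mm, angles in rad, forces in N, time in s.
With the tool pointing down it reaches from about 350 to 875 mm from the base axis. Payload 4.2 kg.
Tool frame: the origin (TCP) lies midway between the tips of the shut fingers; the grasp point (between the pads) lies 19 mm behind it; z points along the fingers, y is the line along which they close (so a half turn about z gives the same grasp; the last joint's range is limited). The gripper opens to 85 mm and grips with 20 to 120 N. Pads are 22 mm wide; open, the fingers measure 114 mm over their backs; the gripper's body (76 mm by 85 mm) begins 54 mm behind the grasp point. The pads swing forward as they close: fully open they stand 13 mm farther back than shut.
Start: joints at [-0.904, 0.385, 0.008, 0, -1.194, -0.259], TCP at [247.882, -573.719, 231.312] pointing down, gripper open.
Joint ranges: [-3.14, 3.14], [-1.21, 2.06], [-1.07, 1.41], [-3.16, 2.05], [-2.99, -0.16], [-3.1, 3.1]. Speed limits (rad/s): [2.79, 2.79, 3.14, 3.14, 3.14, 3.14].

### API

Orientations are given as a unit quaternion [x, y, z, w].
In Python, from bench import arm, eyes, nets gives the robot as it stands.
- The arm moves only by the tool apply_moves, never from a script. Its arguments are lists of equal length, an entry for each row: "delta_rot": the turn, a rotation vector about the tool's x, y, z as a fraction of full scale, a list of three; "xyz": the shift along the tool's x, y, z as a fraction of full scale, a list of three; "hand": the gripper command: -1 is fully open, 1 is shut, values between are in proportion. In form: {"delta_rot": [[ax, ay, az], ...], "xyz": [[dx, dy, dz], ...], "hand": [hand, ...]}. A call has 1 to 20 rows; each row shifts and turns the commanded pose from where the row before left it, along the tool's axes as they then stand; what a row does not reach is not made up. Full scale, the value 1, is 0.025 m for a shift and 6 degrees for a turn. A row lasts 1/12 s, in which the tool goes at most 41.7 mm and 7.16 degrees, less where a joint would pass 70% of its speed; a pose out of reach is approached as far as the arm can. A call with a number of a shift or a turn outside -1 to 1 is refused whole. A call with a gripper value outside its range is refused whole. The fingers move at their own pace and stop on an object; the grip force is fixed at half the most. Time passes only in rows, so rows that do not move let the fingers close. It gives the time, the measured TCP pose, the force, the opening and the grip force at its end, in the units of the state.
- arm.read_state(): the state, without advancing time (a new reading comes with each control period).
- eyes.get_image(name): name is "side" or "top" or "wrist"; returns a dict with "frame" (400x640x3 uint8, red, green, blue), "range_z" (400x640 float32, mm along the optical axis (not along the pixel's ray), 0 where there is no reading), "camera_matrix" (3x3 intrinsics, pixels), "R" (3x3) and "t" (3): a world point X has camera coordinates R X + t; the wrist camera has in their place "hand_eye" (4x4, takes a point from camera to tool coordinates, whose origin is the TCP and whose axes are the flange's). Camera axes: x right, y down, z forward; pixel columns grow to the right and rows downward; lengths in mm; the calibration is good to about 2 mm. The wrist camera is an equidistant fisheye: a pixel r from the principal point sees the ray r / f radians off the axis. A picture is of the moment at which its call begins: read the wrist's pose just before it.
- arm.job_done(): hands the job in; it is judged then, once.
Trained networks look in a picture, given as the dict that the camera call returned (one of the last four; its "shot" number tells which), for a name from the list of things; names that differ only in an ending like _2 or _b are one class to them, and where a whole thing is asked for, a point or a joint stands for the part that bears it (a point fixed in the world has none). Each returns a list of dicts, best first, with "score" (0 to 1); they miss things now and then, are a little off and sometimes report something else, mostly with a low value. They report only what shows in the picture. A call takes as long as a camera call.
- nets.look_for(name, picture): "bbox" ([left, top, right, bottom] in pixels, round what is visible of it).
- nets.masks_of(name, picture): "region" (400x640 bool, what is visible of it) and "bbox" ([left, top, right, bottom] in pixels, round what is visible of it).
The state is a dict: "clock": time; "joints": joint angles; "joint_vel": joint speeds; "joint_efforts": joint torques, N m; "position": TCP position; "ee_rot": TCP orientation; "contact_force": force on the tool from outside, world axes, zero at the start; "wrist_torque": the same for the moment, N m; "gripper_width": finger opening in mm; "grasp_force": force on a finger pad.
Only numpy, scipy, OpenCV 4.12 (cv2) and the standard library are available. Lean on these libraries where they do the work, as an engineer would, in place of code of your own. Each camera call takes 0.05 s, during which the arm holds its last target. There are 200 camera calls.

## Working session

There is one attempt and no reset: what is moved stays moved. The work goes in short steps, Python scripts to look and compute and a tool call to move; the robot and the scene stay as the last step left them, time stands still between calls to the robot, and variables do not carry over. Pictures are saved under pics/ and viewed, at most 10 in all, crops included, and the job is handed in when it is done.

Besides the shell and the picture viewer there is one more tool, called after "Emit:" as name(argument=value, ...) on one line, values as JSON. apply_moves: Moves the arm, as the interface text tells. Its arguments: {"type":"object","properties":{"delta_rot":{"type":"array"},"xyz":{"type":"array"},"hand":{"type":"array"}},"required":["delta_rot","xyz","hand"]}

```bash
ls; mkdir -p pics; python3 - <<'E'
from bench import arm, eyes, nets
import cv2, numpy as np, pickle
print(arm.read_state())
ims={}
for n in("side","top"):
    p=eyes.get_image(n); ims[n]=p
    cv2.imwrite(f"pics/{n}0.png",p["frame"][:,:,::-1])
    print(n,p["camera_matrix"],p["R"],p["t"],(p["range_z"]>0).mean())
    for o in("drill_table","fence","stop_slide","stop_arm","facing_centre","oak_strip"):
        r=nets.masks_of(o,p)
        for d in r[:2]: print(o,round(d["score"],2),d["bbox"])
        ims[n+o]=r
pickle.dump(ims,open("im0.pkl","wb"))
E
```

```text
pics
{'clock': 0.0, 'joints': array([-9.04398298e-01,  3.85563799e-01,  6.59068010e-03, -5.05590402e-04,
       -1.19399788e+00, -2.58615925e-01]), 'joint_vel': array([-0.00180101,  0.00034252, -0.0023837 ,  0.00063299, -0.0011862 ,
       -0.00065509]), 'joint_efforts': array([ 9.89350929e-05, -3.92294669e+01,  1.88401634e+01,  4.18608695e+00,
       -4.65695135e-03, -9.37217322e-06]), 'position': array([ 247.64549167, -573.19037131,  230.20248477]), 'ee_rot': array([-2.02389842e-01,  9.79304403e-01,  1.07793527e-03, -2.74888256e-04]), 'contact_force': array([ 0.62686267, -0.09663448,  0.16367197]), 'wrist_torque': array([ 0.05159456,  0.04461527, -0.00076276]), 'grasp_force': 0.0, 'gripper_width': 85.59491146741267}
side [[371.17534835   0.         317.57648087]
 [  0.         371.17534835 204.25305026]
 [  0.           0.           1.        ]] [[ 0.97971724 -0.19968012 -0.01679213]
 [-0.10178122 -0.42369127 -0.90007016]
 [ 0.17261144  0.88352338 -0.43542133]] [-566.34794356  135.81976552  747.50556509] 0.9247578125
drill_table 0.86 [256.3, 198.3, 427.5, 342.9]
fence 0.94 [316.7, 
[... 159 characters left out ...]
_strip 0.65 [305.5, 177.5, 358.3, 209.3]
oak_strip 0.18 [348.8, 238.1, 392.8, 288.5]
top [[517.773897     0.         328.1608136 ]
 [  0.         517.773897   191.86065535]
 [  0.           0.           1.        ]] [[-0.02392495 -0.9994714  -0.02201163]
 [-0.99458484  0.02602389 -0.10061683]
 [ 0.10113648  0.01948518 -0.99468173]] [  69.83111768  604.20012636 1190.7062421 ] 0.9959921875
drill_table 0.7 [319.3, 142.3, 478.7, 265.1]
drill_table 0.69 [217.2, 192.5, 254.3, 276.9]
fence 0.97 [324.4, 146.8, 470.7, 196.4]
stop_slide 0.68 [443.7, 161.9, 470.8, 196.3]
stop_arm 0.8 [451.0, 158.5, 471.5, 198.3]
facing_centre 0.95 [216.6, 196.0, 255.2, 273.3]
oak_strip 0.58 [215.3, 147.4, 299.0, 203.7]
```

```bash
python3 - <<'E'
import cv2,numpy as np
t=cv2.imread("pics/top0.png")[110:310,190:500]; cv2.imwrite("pics/t1.png",cv2.resize(t,(775,500),interpolation=cv2.INTER_CUBIC))
s=cv2.imread("pics/side0.png")[140:360,200:480]; cv2.imwrite("pics/s1.png",cv2.resize(s,(760,597),interpolation=cv2.INTER_CUBIC))
E
```

```text
(no output)
```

View pics/t1.png

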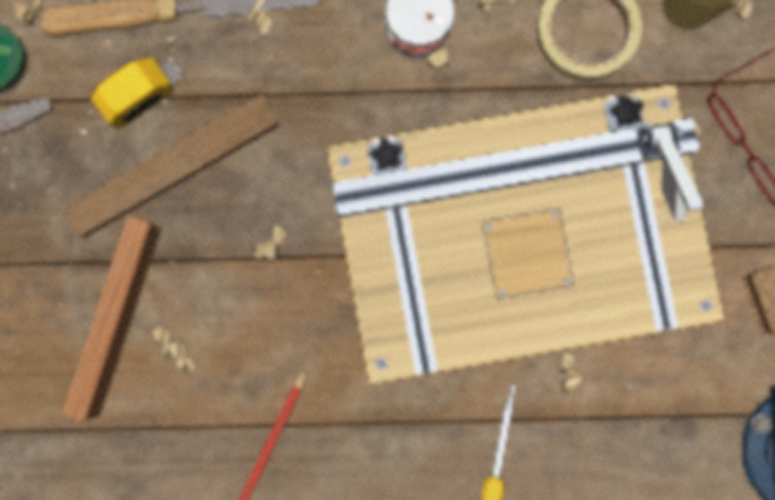

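View pics/s1.png

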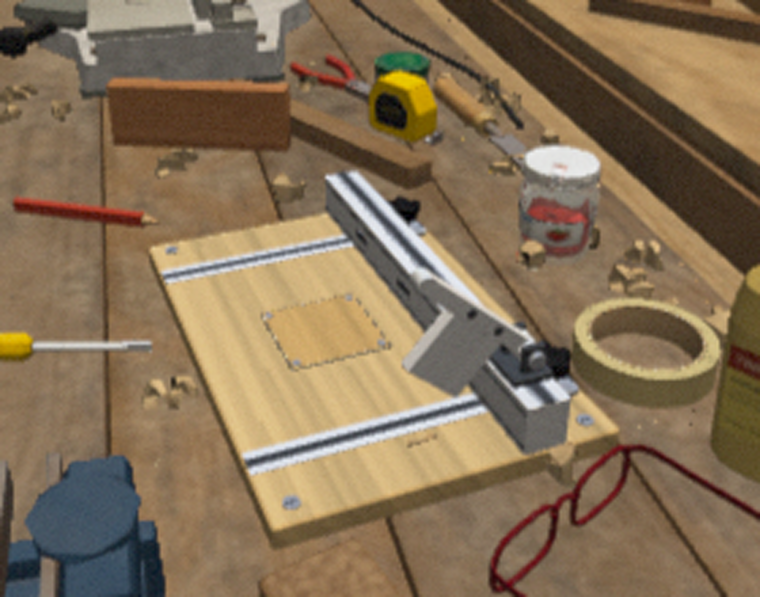

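The top view shows the cedar board standing at the left (crop 140,220 to 80,415), the fence from (335,195) to (695,135), and the raised stop arm at (660,140) to (690,210). The side view confirms the arm is raised and the board is on edge. Next I'll measure using range and masks.

```bash
cat > h.py <<'E'
import numpy as np, cv2, pickle
from scipy.spatial.transform import Rotation as Rn
def cloud(p,mask):
    v,u=np.nonzero(mask&(p["range_z"]>0)); z=p["range_z"][v,u]; K=p["camera_matrix"]
    c=np.c_[(u-K[0,2])/K[0,0]*z,(v-K[1,2])/K[1,1]*z,z]
    return (c-p["t"])@p["R"]
def proj(p,X):
    c=np.asarray(X)@p["R"].T+p["t"]; K=p["camera_matrix"]
    return c[:,:2]/c[:,2:]*[K[0,0],K[1,1]]+[K[0,2],K[1,2]]
def unproj(p,uv,z):  # pixel -> world plane z
    K=p["camera_matrix"]; d=np.array([(uv[0]-K[0,2])/K[0,0],(uv[1]-K[1,2])/K[1,1],1])@p["R"]
    o=-p["t"]@p["R"]; return o+d*(z-o[2])/d[2]
E
python3 - <<'E'
from h import *
im=pickle.load(open("im0.pkl","rb"))
def rect(X): 
    r=cv2.minAreaRect(X[:,:2].astype(np.float32)); return np.round(r[0],1),np.round(r[1],1),round(r[2],2),
for n in("top","side"):
    p=im[n]
    for o in("fence","facing_centre","stop_arm","drill_table"):
        r=[m for m in im[n+o] if o!="drill_table" or m["score"]>.69][0]
        X=cloud(p,r["region"])
        print(n,o,len(X),"z pct",np.percentile(X[:,2],[2,10,25,50,75,90,98]).round(1),rect(X))
        if n=="top":
            zt={"fence":54,"facing_centre":70,"stop_arm":80,"drill_table":18}[o]
            c,_=cv2.findContours(r["region"].astype(np.uint8),0,1); c=max(c,key=len)[:,0]
            W=np.array([unproj(p,q,zt)[:2] for q in c]); print("  at z",zt,rect(W))
            S=X[abs(X[:,2]-zt)<5]; 
            if len(S)>20: print("  toplayer",len(S),np.median(S[:,2]).round(1),rect(S), cv2.fitLine(S[:,:2].astype(np.float32),cv2.DIST_HUBER,0,.01,.01).ravel().round(3))
# side board broad face, fence front
for o in("facing_centre",):
    X=cloud(im["side"],im["side"+o][0]["region"]); print(cv2.fitLine(X[:,:2].astype(np.float32),cv2.DIST_HUBER,0,.01,.01).ravel().round(3))
E
```

```text
top fence 2253 z pct [18.9 34.6 48.2 52.4 54.5 56.2 57.9] (array([ 656. , -108.6]), array([ 68.5, 353.7]), 8.64)
  at z 54 (array([647.5, -80.9]), array([ 66.3, 296.4]), 8.78)
  toplayer 1634 53.6 (array([ 638.5, -104.1]), array([ 34.8, 339.6]), 8.91) [ 1.50000e-01 -9.89000e-01  6.33862e+02 -8.69870e+01]
top facing_centre 1192 z pct [ 7.9 23.7 51.3 67.9 70.  71.6 73.8] (array([508. , 280.8]), array([ 37. , 189.3]), 71.01)
  at z 70 (array([503.9, 268.6]), array([ 33.7, 188.9]), 71.36)
  toplayer 763 69.5 (array([505.7, 274.2]), array([ 22.2, 189.2]), 71.14) [ 9.47000e-01 -3.21000e-01  5.04759e+02  2.74221e+02]
top stop_arm 432 z pct [ 14.6  50.6  74.7  88.9 111.9 131.8 138.7] (array([ 627.6, -254. ]), array([90.4, 44.2]), 12.47)
  at z 80 (array([ 623. , -241.8]), array([89.9, 31.5]), 17.56)
  toplayer 71 79.7 (array([ 622.4, -238.4]), array([84.3, 19.7]), 4.86) [ 9.88000e-01  1.54000e-01  6.24807e+02 -2.37139e+02]
top drill_table 13875 z pct [12.1 14.6 16.2 18.1 21.  53.3 80.8] (array([ 579.6, -115.3]), array([237.1, 348.2]), 8.61)
  at z 18 (array([ 578.2, -116.8]), array([232.5, 350.5]), 8.55)
  toplayer 10615 17.5 (array([ 578. , -114.9]), array([230.1, 342.6]), 8.8) [ 8.90000e-02 -9.96000e-01  5.54470e+02 -1.15114e+02]
side fence 2128 z pct [18.3 24.  32.7 44.7 54.2 55.  55.8] (array([657.4, -58.4]), array([101.3, 432.5]), 5.77)
side facing_centre 1703 z pct [ 1.4  7.8 19.7 39.6 59.1 69.6 71. ] (array([537.4, 359.2]), array([220.2, 190.8]), 69.01)
side stop_arm 1033 z pct [ 56.5  67.5  78.1  89.1 104.2 126.4 137.9] (array([ 648.6, -195.1]), array([170.2,  65.6]), 59.68)
side drill_table 13410 z pct [  7.   17.1  18.   18.8  20.9  55.8 103.8] (array([ 576.8, -117.1]), array([230. , 338.8]), 8.83)
[ 9.47000e-01 -3.21000e-01  5.03063e+02  2.62904e+02]
```

```bash
cat >> h.py <<'E'
YAW=np.radians(8.75); T0=np.array([577.8,-115.2,0])
def T():
    c,s=np.cos(YAW),np.sin(YAW); return np.array([[c,-s,0],[s,c,0],[0,0,1]])
def totab(X): return (np.asarray(X)-T0)@T()
def towld(X): return np.asarray(X)@T().T+T0
E
python3 - <<'E'
from h import *
im=pickle.load(open("im0.pkl","rb"))
for n in("top","side"):
    X=totab(cloud(im[n],im[n+"stop_arm"][0]["region"]|im[n+"stop_slide"][0]["region"]))
    F=totab(cloud(im[n],im[n+"fence"][0]["region"])); 
    S=F[abs(F[:,2]-54)<2.5]; print(n,"fence top x",np.percentile(S[:,0],[1,5,50,95,99]).round(1),"y",np.percentile(S[:,1],[.5,99.5]).round(1))
    for y0 in(-170,0): 
        q=S[(S[:,1]>y0)&(S[:,1]<y0+170)]; print("  half",np.percentile(q[:,0],[3,97]).round(1))
    if n=="side":
        q=F[(F[:,2]>25)&(F[:,2]<48)]; print("  front x",np.median(q[:,0]),len(q), np.polyfit(q[:,1],q[:,0],1))
    for a in range(-80,70,10):
        q=X[(X[:,0]>=a)&(X[:,0]<a+10)&(X[:,2]>60)]
        if len(q)>4: print(a,len(q),"y",np.percentile(q[:,1],[5,25,50,75,95]).round(0),"z",np.percentile(q[:,2],[5,50,95]).round(0))
E
```

```text
top fence top x [45.  46.2 59.9 73.2 74.5] y [-166.   169.9]
  half [45.9 73.6]
  half [45.5 73.9]
-20 32 y [-136. -134. -130. -128. -126.] z [ 74.  84. 137.]
-10 59 y [-136. -133. -129. -127. -126.] z [ 71. 129. 139.]
0 58 y [-135. -131. -127. -126. -125.] z [ 68. 118. 133.]
10 51 y [-135. -131. -127. -127. -126.] z [ 67. 116. 124.]
20 43 y [-135. -131. -127. -126. -125.] z [ 66. 108. 115.]
30 37 y [-137. -133. -128. -126. -125.] z [ 73. 100. 106.]
40 29 y [-137. -132. -129. -126. -124.] z [61. 92. 99.]
50 60 y [-145. -135. -127. -122. -116.] z [61. 78. 88.]
60 64 y [-146. -140. -131. -122. -116.] z [64. 76. 80.]
side fence top x [43.4 44.1 57.5 71.7 73.1] y [-170.   166.9]
  half [43.9 72.3]
  half [43.8 72. ]
  front x 44.47459005377045 927 [-5.68839555e-03  5.58867017e+01]
-20 103 y [-139. -138. -136. -132. -128.] z [ 73.  85. 138.]
-10 179 y [-139. -138. -137. -136. -130.] z [ 67.  93. 139.]
0 210 y [-139. -138. -137. -137. -131.] z [ 65.  98. 128.]
10 182 y [-139. -138. -138. -137. -136.] z [ 64.  93. 119.]
20 148 y [-139. -138. -138. -137. -136.] z [ 65.  88. 112.]
30 89 y [-139. -138. -138. -137. -136.] z [ 73.  88. 104.]
40 74 y [-144. -139. -138. -137. -126.] z [60. 83. 96.]
50 152 y [-151. -146. -139. -136. -123.] z [60. 71. 84.]
60 72 y [-151. -149. -146. -137. -122.] z [61. 76. 80.]
```

```bash
cat >> h.py <<'E'
def tool(a,x): # world tool matrix from angle of tool x (deg), pointing down
    c,s=np.cos(np.radians(a)),np.sin(np.radians(a)); return np.array([[c,s,0],[s,-c,0],[0,0,-1.]])
def go(st,pos,a):
    R0=Rn.from_quat(st["ee_rot"]).as_matrix(); R1=tool(a,0)
    print("rotvec deg (tool axes, first)",np.degrees(Rn.from_matrix(R0.T@R1).as_rotvec()).round(2))
    d=np.asarray(pos)-st["position"]; print("then shift mm in new tool axes",(R1.T@d).round(1),"world",d.round(1))
def S(st): print("t",round(st["clock"],2),"p",st["position"].round(1),"F",st["contact_force"].round(1),"M",st["wrist_torque"].round(2),"w",round(st["gripper_width"],1),"g",round(st["grasp_force"],1),"ax",np.degrees(np.arctan2(*Rn.from_quat(st["ee_rot"]).as_matrix()[[1,0],0])).round(2))
E
python3 - <<'E'
from h import *
from bench import arm
st=arm.read_state(); S(st)
P=towld([[22,-132,190],[62,-132,70],[24,-132,77]]); print(P)
go(st,P[0],-171.25)
E
```

```text
t 0.7 p [ 247.9 -573.7  231.3] F [ 0.8 -0.7  1.1] M [-0.01  0.01 -0.02] w 85.3 g 0.0 ax -156.64
[[ 619.62424021 -242.31700489  190.        ]
 [ 659.15870063 -236.23206944   70.        ]
 [ 621.60096323 -242.01275811   77.        ]]
rotvec deg (tool axes, first) [ 0.    0.   14.61]
then shift mm in new tool axes [-417.9  271.    41.3] world [371.8 331.4 -41.3]
```

Emit:
apply_moves(delta_rot=[[0,0,0.81],[0,0,0.81],[0,0,0.815],[0,0,0],[0,0,0],[0,0,0],[0,0,0],[0,0,0],[0,0,0],[0,0,0],[0,0,0],[0,0,0],[0,0,0],[0,0,0],[0,0,0],[0,0,0],[0,0,0],[0,0,0],[0,0,0],[0,0,0]], xyz=[[0,0,0],[0,0,0],[0,0,0],[-0.983,0.638,0],[-0.983,0.638,0],[-0.983,0.638,0],[-0.983,0.638,0],[-0.983,0.638,0],[-0.983,0.638,0],[-0.983,0.638,0],[-0.983,0.638,0],[-0.983,0.638,0],[-0.983,0.638,0],[-0.983,0.638,0],[-0.983,0.638,0],[-0.983,0.638,0],[-0.983,0.638,0],[-0.983,0.638,0],[-0.983,0.638,0],[-0.983,0.638,0]], hand=[1,1,1,1,1,1,1,1,1,1,1,1,1,1,1,1,1,1,1,1])

```text
clock: 2.37
position: [620.5, -241.0, 231.4]
ee_rot: [-0.076, 0.997, -0.0, 0.0]
contact_force: [0.2, -0.5, 0.7]
gripper_width: -0.0
grasp_force: 0.0
```

```bash
python3 - <<'E'
from h import *
from bench import arm,eyes,nets
st=arm.read_state(); S(st); print(totab(st["position"]))
p=eyes.get_image("wrist"); print(p["hand_eye"].round(3),p["camera_matrix"], (p["range_z"]>0).mean())
cv2.imwrite("pics/w1.png",p["frame"][:,:,::-1])
for o in("stop_arm","stop_slide","fence"):
    for d in nets.look_for(o,p)[:2]: print(o,d)
pickle.dump((st,p),open("w1.pkl","wb"))
go(st,towld([22,-132,130]),-171.25)
E
```

```text
t 2.37 p [ 620.5 -241.   231.4] F [ 0.2 -0.5  0.7] M [-0.04  0.01 -0.03] w -0.0 g 0.0 ax -171.24
[  23.03137512 -130.8474365   231.39535136]
[[ 0.00000e+00 -9.59000e-01 -2.82000e-01  7.15870e+01]
 [ 1.00000e+00  0.00000e+00 -1.00000e-03  9.30000e-02]
 [ 1.00000e-03 -2.82000e-01  9.59000e-01 -1.41671e+02]
 [ 0.00000e+00  0.00000e+00  0.00000e+00  1.00000e+00]] [[309.70691629   0.         318.23690141]
 [  0.         309.70691629 198.3065076 ]
 [  0.           0.           1.        ]] 0.99584765625
stop_arm {'bbox': [311.2, 138.8, 329.0, 226.0], 'score': 0.69}
stop_slide {'bbox': [297.4, 142.6, 336.0, 228.1], 'score': 0.78}
fence {'bbox': [283.5, 190.5, 546.7, 245.9], 'score': 0.83}
fence {'bbox': [296.6, 144.0, 333.8, 229.1], 'score': 0.64}
rotvec deg (tool axes, first) [-0.    0.    0.01]
then shift mm in new tool axes [  1.   -1.2 101.4] world [  -0.8   -1.3 -101.4]
```

View pics/w1.png

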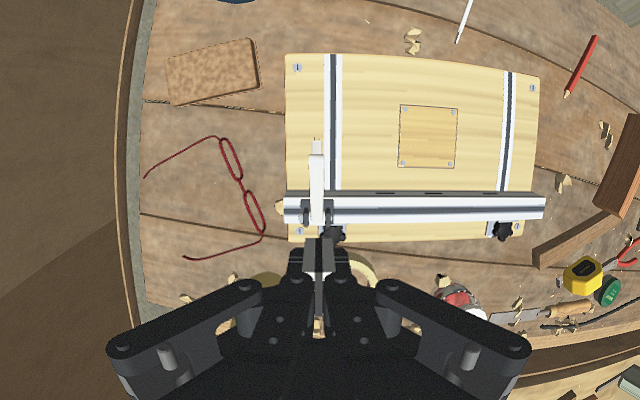

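The wrist view shows the raised arm at u≈310–325, v≈155–225 directly below the fingers (u≈319), with the fence at v≈195–220. I'll cross-check against wrist range.

```bash
cat >> h.py <<'E'
def wcloud(st,p,mask):
    v,u=np.nonzero(mask&(p["range_z"]>0)); z=p["range_z"][v,u]; K=p["camera_matrix"]
    dx,dy=(u-K[0,2]),(v-K[1,2]); r=np.hypot(dx,dy)+1e-9; th=r/K[0,0]; t=np.tan(th)/r
    c=np.c_[dx*t*z,dy*t*z,z]; H=p["hand_eye"]; c=c@H[:3,:3].T+H[:3,3]
    return c@Rn.from_quat(st["ee_rot"]).as_matrix().T+st["position"]
E
python3 - <<'E'
from h import *
st,p=pickle.load(open("w1.pkl","rb"))
m=np.zeros((400,640),bool); m[40:232,270:560]=1
X=totab(wcloud(st,p,m))
b=X[abs(X[:,2]-18)<6]; print("base",np.median(b[:,2]),np.percentile(b[:,0],[.5,99.5]),np.percentile(b[:,1],[.5,99.5]))
f=X[(abs(X[:,2]-54)<4)&(X[:,0]>30)]; print("fence top z",np.median(f[:,2]),np.percentile(f[:,1],[.5,99.5]))
for y0 in range(-90,170,40):
    q=f[(f[:,1]>y0)&(f[:,1]<y0+20)]; print(y0,np.percentile(q[:,0],[2,50,98]).round(1))
a=X[(X[:,2]>85)&(X[:,0]<55)]; 
for x0 in range(-20,50,10):
    q=a[(a[:,0]>x0)&(a[:,0]<x0+10)]; 
    if len(q)>3: print("arm",x0,np.percentile(q[:,1],[3,50,97]).round(1),np.percentile(q[:,2],[5,50,95]).round(1))
E
```

```text
base 17.053669775190414 [-114.82473081   99.6994732 ] [-169.10956931  166.49195656]
fence top z 53.0844454786623 [-168.39895959  167.05321452]
-90 [44.8 58.3 72.9]
-50 [44.8 58.2 73.4]
-10 [44.9 58.3 72.8]
30 [44.7 58.1 72.7]
70 [44.7 58.4 73.2]
110 [45.  58.2 72.9]
150 [44.6 58.5 72.8]
arm -20 [-138.1 -132.8 -127.4] [ 85.6 135.8 138.1]
arm -10 [-138.2 -132.8 -127.4] [ 87.4 136.8 138.6]
arm 0 [-138.5 -132.8 -127.2] [124.1 128.6 132.5]
arm 10 [-138.8 -132.9 -127. ] [115.2 119.6 123.5]
arm 20 [-138.3 -132.2 -126.9] [106.9 110.5 114.3]
arm 30 [-138.6 -133.1 -126.7] [ 98.1 101.9 105.9]
arm 40 [-138.9 -132.7 -126.5] [88.7 93.7 97. ]
```

Emit:
apply_moves(delta_rot=[[0,0,0],[0,0,0],[0,0,0],[0,0,0],[0,0,0]], xyz=[[0.04,-0.04,0.8],[0,0,0.8],[0,0,0.8],[0,0,0.8],[0,0,0.4]], hand=[1,1,1,1,1])

```text
clock: 2.98
position: [616.4, -243.9, 138.8]
ee_rot: [-0.075, 0.997, 0.001, -0.002]
contact_force: [-0.2, -0.3, -0.0]
gripper_width: 0.2
grasp_force: 0.0
```

Emit:
apply_moves(delta_rot=[[0,0,0],[0,0,0],[0,0,0],[0,0,0],[0,0,0],[0,0,0],[0,0,0],[0,0,0],[0,0,0]], xyz=[[0,0,0],[0,0,0.2],[0,0,0.2],[0,0,0.2],[0,0,0.2],[0,0,0.2],[0,0,0.2],[0,0,0.2],[0,0,0.2]], hand=[1,1,1,1,1,1,1,1,1])

```text
clock: 3.73
position: [618.8, -243.3, 101.1]
ee_rot: [-0.076, 0.997, -0.0, 0.0]
contact_force: [-0.0, 0.7, 1.0]
gripper_width: -0.0
grasp_force: 0.6
```

```bash
python3 - <<'E'
from h import *
from bench import arm
st=arm.read_state(); S(st); print(totab(st["position"]))
E
```

```text
t 3.73 p [ 618.8 -243.3  101.1] F [-0.   0.7  1. ] M [-0.03  0.1  -0.04] w -0.0 g 0.6 ax -171.23
[  21.01693011 -132.82213698  101.07204326]
```

Emit:
apply_moves(delta_rot=[[0,0,0],[0,0,0],[0,0,0],[0,0,0],[0,0,0],[0,0,0],[0,0,0],[0,0,0],[0,0,0],[0,0,0]], xyz=[[0,0,0.1],[0,0,0.1],[0,0,0.1],[0,0,0.1],[0,0,0.1],[0,0,0.06],[0,0,0],[0,0,0],[0,0,0],[0,0,0]], hand=[1,1,1,1,1,1,1,1,1,1])

```text
clock: 4.57
position: [618.8, -243.2, 87.2]
ee_rot: [-0.076, 0.997, 0.0, 0.0]
contact_force: [0.4, -1.1, 0.7]
gripper_width: -0.1
grasp_force: 0.0
```

Emit:
apply_moves(delta_rot=[[0,0,0],[0,0,0],[0,0,0],[0,0,0],[0,0,0],[0,0,0]], xyz=[[0,0,0.1],[0,0,0.1],[0,0,0.1],[0,0,0.06],[0,0,0],[0,0,0]], hand=[1,1,1,1,1,1])

```text
clock: 5.07
position: [618.7, -243.2, 77.9]
ee_rot: [-0.076, 0.997, 0.0, -0.0]
contact_force: [0.9, -1.5, 0.6]
gripper_width: 0.2
grasp_force: 0.0
```

Emit:
apply_moves(delta_rot=[[0,0,0],[0,0,0],[0,0,0]], xyz=[[0,0,0.04],[0,0,0.02],[0,0,0]], hand=[1,1,1])

```text
clock: 5.32
position: [618.9, -243.3, 77.1]
ee_rot: [-0.076, 0.997, -0.0, 0.0]
contact_force: [-0.3, -0.0, 1.4]
gripper_width: -0.0
grasp_force: 1.0
```

Emit:
apply_moves(delta_rot=[[0,0,0],[0,0,0],[0,0,0]], xyz=[[0,0,0.04],[0,0,0.02],[0,0,0]], hand=[1,1,1])

```text
clock: 5.57
position: [618.9, -243.3, 77.0]
ee_rot: [-0.077, 0.997, -0.0, 0.0]
contact_force: [-2.2, 1.7, 8.7]
gripper_width: -0.0
grasp_force: 3.8
```

```bash
python3 - <<'E'
from h import *
from bench import arm,eyes,nets
st=arm.read_state(); S(st)
p=eyes.get_image("side")
cv2.imwrite("pics/s2.png",cv2.resize(p["frame"][200:320,300:460,::-1],(800,600),interpolation=cv2.INTER_CUBIC))
E
```

```text
t 5.57 p [ 618.9 -243.3   77. ] F [-2.2  1.7  8.7] M [0.5  0.78 0.  ] w -0.0 g 3.8 ax -171.21
```

View pics/s2.png

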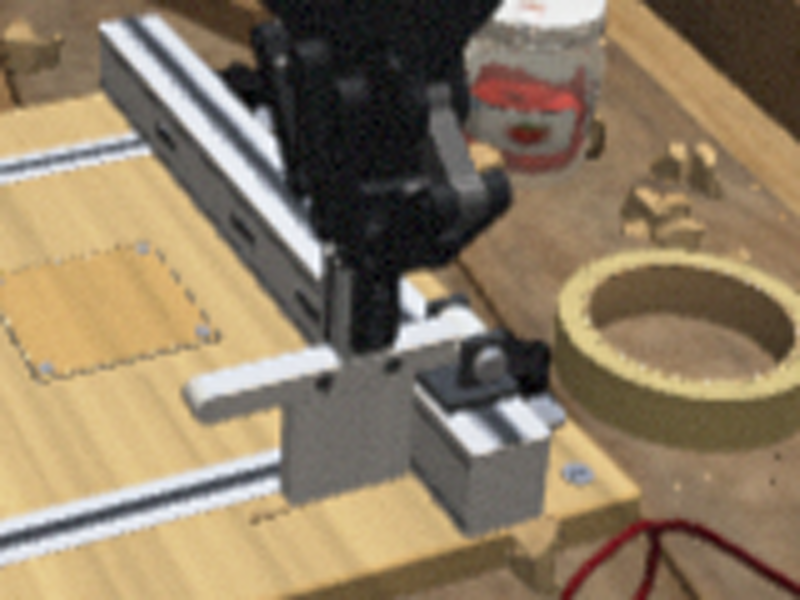

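The image shows the arm level with its plate hanging just above the base (crop 285–410, 360–500), and the force rises at z=77, so the stop is fully down. I'll press slightly harder, then lift and turn.

Emit:
apply_moves(delta_rot=[[0,0,0],[0,0,0],[0,0,0],[0,0,0],[0,0,-1],[0,0,-1],[0,0,-1],[0,0,-1],[0,0,-1],[0,0,-1],[0,0,-1],[0,0,-1],[0,0,-1],[0,0,-1],[0,0,-1],[0,0,-1],[0,0,-1],[0,0,-1],[0,0,-1],[0,0,-1]], xyz=[[0,0,0.02],[0,0,0],[0,0,-0.3],[0,0,-0.8],[0,0,-0.9],[0,0,-0.9],[0,0,-0.9],[0,0,-0.9],[0,0,-0.5],[0,0,0],[0,0,0],[0,0,0],[0,0,0],[0,0,0],[0,0,0],[0,0,0],[0,0,0],[0,0,0],[0,0,0],[0,0,0]], hand=[1,1,1,1,1,1,-1,-1,-1,-1,-1,-1,-1,-1,-1,-1,-1,-1,-1,-1])

```text
clock: 7.28
position: [618.7, -243.2, 204.6]
ee_rot: [0.794, -0.608, -0.0, -0.0]
contact_force: [0.3, -0.0, -0.9]
gripper_width: 85.4
grasp_force: 0.0
```

```bash
python3 - <<'E'
from h import *
from bench import arm,eyes,nets
st=arm.read_state(); S(st)
go(st,[505.2,274.2,150],-18.75)
E
```

```text
t 7.28 p [ 618.7 -243.2  204.6] F [ 0.3 -0.  -0.9] M [ 0.02 -0.01 -0.12] w 85.4 g 0.0 ax -74.96
rotvec deg (tool axes, first) [-1.000e-02  1.000e-02 -5.621e+01]
then shift mm in new tool axes [-273.8 -453.5   54.6] world [-113.5  517.4  -54.6]
```

Emit:
apply_moves(delta_rot=[[0,0,-0.937],[0,0,-0.937],[0,0,-0.937],[0,0,-0.937],[0,0,-0.937],[0,0,-0.937],[0,0,-0.937],[0,0,-0.937],[0,0,-0.937],[0,0,-0.937],[0,0,0],[0,0,0],[0,0,0],[0,0,0],[0,0,0],[0,0,0],[0,0,0],[0,0,0],[0,0,0],[0,0,0]], xyz=[[0,0,0],[0,0,0],[0,0,0],[0,0,0],[0,0,0],[0,0,0],[0,0,0],[0,0,0],[0,0,0],[0,0,0],[-0.548,-0.907,0],[-0.548,-0.907,0],[-0.548,-0.907,0],[-0.548,-0.907,0],[-0.548,-0.907,0],[-0.548,-0.907,0],[-0.548,-0.907,0],[-0.548,-0.907,0],[-0.548,-0.907,0],[-0.548,-0.907,0]], hand=[-1,-1,-1,-1,-1,-1,-1,-1,-1,-1,-1,-1,-1,-1,-1,-1,-1,-1,-1,-1])

```text
clock: 8.95
position: [562.7, 17.0, 204.8]
ee_rot: [0.986, -0.165, 0.0, -0.0]
contact_force: [-0.1, 0.7, 0.8]
gripper_width: 85.2
grasp_force: 0.0
```

Emit:
apply_moves(delta_rot=[[0,0,0],[0,0,0],[0,0,0],[0,0,0],[0,0,0],[0,0,0],[0,0,0],[0,0,0],[0,0,0],[0,0,0],[0,0,0],[0,0,0]], xyz=[[-0.548,-0.907,0],[-0.548,-0.907,0],[-0.548,-0.907,0],[-0.548,-0.907,0],[-0.548,-0.907,0],[-0.548,-0.907,0],[-0.548,-0.907,0],[-0.548,-0.907,0],[-0.548,-0.907,0],[-0.548,-0.907,0],[0,0,0],[0,0,0]], hand=[-1,-1,-1,-1,-1,-1,-1,-1,-1,-1,-1,-1])

```text
clock: 9.95
position: [507.0, 275.9, 204.5]
ee_rot: [0.986, -0.164, -0.0, 0.0]
contact_force: [0.0, -0.1, -0.3]
gripper_width: 85.0
grasp_force: 0.0
```

```bash
python3 - <<'E'
from h import *
from bench import arm,eyes,nets
st=arm.read_state(); S(st)
p=eyes.get_image("wrist")
cv2.imwrite("pics/w2.png",p["frame"][:,:,::-1])
r=nets.masks_of("facing_centre",p); print([(d["score"],d["bbox"]) for d in r])
X=wcloud(st,p,r[0]["region"]); Q=X[abs(X[:,2]-69)<4]; print(len(X),len(Q),np.median(Q[:,2]))
print(cv2.minAreaRect(Q[:,:2].astype(np.float32)))
# robust: transform along fitted axis
c,_,ang=cv2.minAreaRect(Q[:,:2].astype(np.float32)); a=np.radians(-18.85); d=np.array([np.cos(a),np.sin(a)]); n=np.array([-d[1],d[0]])
l=Q[:,:2]@d; w=Q[:,:2]@n; 
pf=np.polyfit(l,w,1); print("angle",-18.85+np.degrees(np.arctan(pf[0])))
L=np.percentile(l,[.5,99.5]); W=np.percentile(w,[1.5,98.5]); print(L,W, L.mean()*d+W.mean()*n)
pickle.dump((st,p),open("w2.pkl","wb"))
E
```

```text
t 9.95 p [507.  275.9 204.5] F [ 0.  -0.1 -0.3] M [ 0.   -0.01  0.01] w 85.0 g 0.0 ax -18.9
[(0.66, [308.8, 86.7, 339.1, 277.8]), (0.41, [607.7, 0.0, 639.7, 29.1])]
4738 4520 68.93635388335852
((504.54791259765625, 273.44317626953125), (22.788923263549805, 189.79945373535156), 71.03646850585938)
angle -18.878305940177786
[296.52391426 483.09298677] [411.544942   432.91478509] [505.32107084 273.64082504]
```

View pics/w2.png

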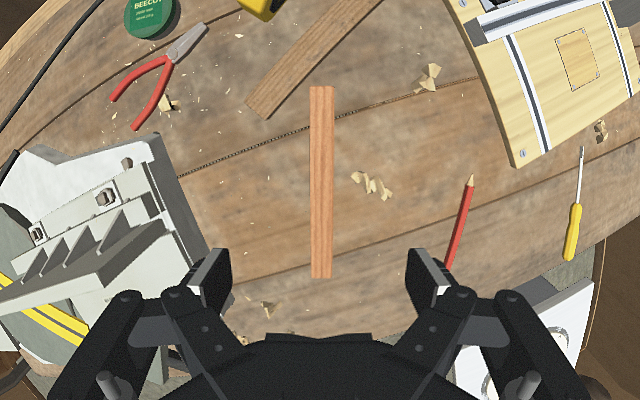

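The wrist view shows the board at u 310–335, v 86–278, centred between the open fingers and parallel to the pads. I'll descend and grip it.

Emit:
apply_moves(delta_rot=[[0,0,0],[0,0,0],[0,0,0],[0,0,0],[0,0,0],[0,0,0],[0,0,0],[0,0,0],[0,0,0],[0,0,0],[0,0,0],[0,0,0],[0,0,0],[0,0,0]], xyz=[[-0.046,0.112,0.7],[0,0,0.7],[0,0,0.7],[0,0,0.7],[0,0,0.7],[0,0,0.7],[0,0,0.7],[0,0,0.7],[0,0,0.18],[0,0,0.18],[0,0,0.18],[0,0,0.18],[0,0,0.18],[0,0,0]], hand=[-1,-1,-1,-1,-1,-1,-1,-1,-1,-1,-1,-1,-1,-1])

```text
clock: 11.22
position: [505.3, 272.3, 42.0]
ee_rot: [0.986, -0.165, -0.0, 0.0]
contact_force: [-0.4, -1.2, -0.7]
gripper_width: 85.4
grasp_force: 0.0
```

Emit:
apply_moves(delta_rot=[[0,0,0],[0,0,0],[0,0,0],[0,0,0],[0,0,0],[0,0,0],[0,0,0],[0,0,0],[0,0,0],[0,0,0],[0,0,0],[0,0,0]], xyz=[[0,0,0],[0,0,0],[0,0,0],[0,0,0],[0,0,0],[0,0,0],[0,0,0],[0,0,0],[0,0,0],[0,0,0],[0,0,0],[0,0,0]], hand=[1,1,1,1,1,1,1,1,1,1,1,1])

```text
clock: 12.22
position: [505.7, 272.7, 42.7]
ee_rot: [0.986, -0.165, 0.0, -0.0]
contact_force: [0.1, 1.1, 3.1]
gripper_width: 21.2
grasp_force: 59.7
```

```bash
python3 - <<'E'
from h import *
from bench import arm,eyes,nets
st=arm.read_state(); S(st); R0=Rn.from_quat(st["ee_rot"]).as_matrix()
tgt=towld([26,-25.4,160]); print(tgt,"shift in present axes",R0.T@(tgt-st["position"]))
go(st,tgt,-81.25)
E
```

```text
t 12.22 p [505.7 272.7  42.7] F [0.1 1.1 3.1] M [ 0.2   0.22 -0.04] w 21.2 g 59.7 ax -19.02
[ 607.36133328 -136.34917432  160.        ] shift in present axes [ 229.44280589  353.57337004 -117.46334792]
rotvec deg (tool axes, first) [-5.000e-02 -0.000e+00  6.223e+01]
then shift mm in new tool axes [ 419.8  -38.2 -117.3] world [ 101.6 -409.1  117.3]
```

Emit:
apply_moves(delta_rot=[[0,0,0],[0,0,0],[0,0,0],[0,0,0],[0,0,0],[0,0,0],[0,0,0],[0,0,0],[0,0,0],[0,0,0],[0,0,0],[0,0,0],[0,0,0],[0,0,0],[0,0,0],[0,0,0],[0,0,0],[0,0,0],[0,0,0],[0,0,0]], xyz=[[0,0,-0.2],[0,0,-0.5],[0,0,-0.8],[0,0,-0.8],[0,0,-0.8],[0,0,-0.8],[0,0,-0.8],[0.54,0.832,0],[0.54,0.832,0],[0.54,0.832,0],[0.54,0.832,0],[0.54,0.832,0],[0.54,0.832,0],[0.54,0.832,0],[0.54,0.832,0],[0.54,0.832,0],[0.54,0.832,0],[0.54,0.832,0],[0.54,0.832,0],[0.54,0.832,0]], hand=[1,1,1,1,1,1,1,1,1,1,1,1,1,1,1,1,1,1,1,1])

```text
clock: 13.88
position: [582.4, -41.7, 158.9]
ee_rot: [0.986, -0.166, -0.001, 0.0]
contact_force: [-0.1, 1.1, -1.7]
gripper_width: 21.2
grasp_force: 59.1
```

Emit:
apply_moves(delta_rot=[[0,0,0],[0,0,0],[0,0,0],[0,0,0],[0,0,0.943],[0,0,0.943],[0,0,0.943],[0,0,0.943],[0,0,0.943],[0,0,0.943],[0,0,0.943],[0,0,0.943],[0,0,0.943],[0,0,0.943],[0,0,0.943],[0,0,0],[0,0,0],[0,0,0]], xyz=[[0.54,0.832,0],[0.54,0.832,0],[0.54,0.832,0],[0.54,0.832,0],[0,0,0],[0,0,0],[0,0,0],[0,0,0],[0,0,0],[0,0,0],[0,0,0],[0,0,0],[0,0,0],[0,0,0],[0,0,0],[0,0,0],[0,0,0],[0,0,0]], hand=[1,1,1,1,1,1,1,1,1,1,1,1,1,1,1,1,1,1])

```text
clock: 15.38
position: [606.7, -136.6, 159.3]
ee_rot: [0.76, -0.651, -0.001, 0.0]
contact_force: [-0.3, -0.5, -0.7]
gripper_width: 20.9
grasp_force: 59.2
```

```bash
python3 - <<'E'
from h import *
from bench import arm,eyes,nets
st=arm.read_state(); S(st); print("tab",totab(st["position"]))
p=eyes.get_image("wrist"); cv2.imwrite("pics/w3.png",p["frame"][:,:,::-1])
r=nets.masks_of("facing_centre",p)
for d in r[:2]: print(d["score"],d["bbox"])
X=totab(wcloud(st,p,r[0]["region"])); print("z",np.percentile(X[:,2],[2,25,50,75,98]).round(1))
Q=X[X[:,2]>np.percentile(X[:,2],95)-6]; l=Q[:,1]; print("tilt",np.polyfit(l,Q[:,0],1),np.polyfit(l,Q[:,2],1)); print("y",np.percentile(l,[.5,99.5]),"x",np.percentile(Q[:,0],[2,98]))
m=np.zeros((400,640),bool); m[40:300,100:560]=1; m&=~r[0]["region"]
X=totab(wcloud(st,p,m)); 
a=X[(X[:,2]>70)&(X[:,2]<82)&(X[:,0]<38)&(X[:,0]>-45)&(X[:,1]<-110)&(X[:,1]>-150)]; print("arm",len(a),a.mean(0) if len(a) else 0,np.percentile(a[:,1],[3,97]),np.polyfit(a[:,0],a[:,2],1))
b=X[abs(X[:,2]-18)<6]; print("base",np.median(b[:,2]))
f=X[(abs(X[:,2]-54)<4)&(X[:,0]>30)&(X[:,0]<90)]
for y0 in range(-160,170,40):
    q=f[(f[:,1]>y0)&(f[:,1]<y0+20)]
    if len(q)>20: print(y0,len(q),np.percentile(q[:,0],[2,98]).round(1),np.median(q[:,2]))
E
```

```text
t 15.38 p [ 606.7 -136.6  159.3] F [-0.3 -0.5 -0.7] M [ 0.05 -0.   -0.01] w 20.9 g 59.2 ax -81.16
tab [ 25.31108336 -25.56143532 159.2743353 ]
0.95 [285.8, 51.1, 353.6, 336.5]
z [183.9 185.1 185.5 186.  186.8]
tilt [-1.79947337e-03  2.53486517e+01] [4.76676500e-04 1.85552083e+02]
y [-119.10568706    5.25808059] x [15.07582969 35.80924975]
arm 937 [ -15.86920899 -132.39768672   75.79240074] [-138.3907401  -126.73980703] [1.37290822e-02 7.60102704e+01]
base 17.173337398326254
-160 121 [44.7 74.3] 53.13449835299055
-120 614 [49.3 73.6] 53.36413865787959
-80 772 [48.9 73.6] 53.27934928988185
-40 693 [48.8 73.4] 53.242672710635404
0 514 [49.  73.6] 53.184039257365896
```

View pics/w3.png

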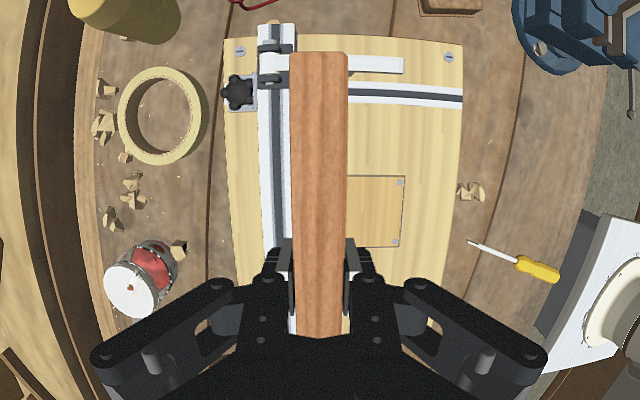

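The wrist view shows the board (u 290–347) parallel to the fence (u 258–293). The stop arm is level at v≈65, with about an 8 mm gap to the board's end. I'll lower it.

Emit:
apply_moves(delta_rot=[[0,0,0.015],[0,0,0],[0,0,0],[0,0,0],[0,0,0],[0,0,0],[0,0,0],[0,0,0],[0,0,0],[0,0,0]], xyz=[[0,0,0.7],[0,0,0.7],[0,0,0.7],[0,0,0.7],[0,0,0.7],[0,0,0.1],[0,0,0.1],[0,0,0.1],[0,0,0],[0,0,0]], hand=[1,1,1,1,1,1,1,1,1,1])

```text
clock: 16.32
position: [607.9, -136.6, 65.9]
ee_rot: [0.759, -0.652, 0.001, -0.001]
contact_force: [-0.4, -0.1, -2.3]
gripper_width: 20.8
grasp_force: 59.1
```

Emit:
apply_moves(delta_rot=[[0,0,0],[0,0,0],[0,0,0],[0,0,0],[0,0,0]], xyz=[[0,0,0.04],[0,0,0.04],[0,0,0.02],[0,0,0],[0,0,0]], hand=[1,1,1,1,1])

```text
clock: 16.73
position: [607.2, -136.6, 62.4]
ee_rot: [0.758, -0.652, 0.0, -0.0]
contact_force: [-0.5, -0.1, -1.7]
gripper_width: 21.0
grasp_force: 59.1
```

Emit:
apply_moves(delta_rot=[[0,0,0],[0,0,0],[0,0,0],[0,0,0]], xyz=[[0,0,0.03],[0,0,0.02],[0,0,0],[0,0,0]], hand=[1,1,1,1])

```text
clock: 17.07
position: [607.1, -136.6, 61.0]
ee_rot: [0.758, -0.652, -0.0, 0.0]
contact_force: [0.2, -0.0, -1.8]
gripper_width: 20.9
grasp_force: 59.1
```

Emit:
apply_moves(delta_rot=[[0,0,0],[0,0,0],[0,0,0],[0,0,0]], xyz=[[0,0,0.02],[0,0,0.01],[0,0,0],[0,0,0]], hand=[1,1,1,1])

```text
clock: 17.4
position: [607.3, -136.6, 60.7]
ee_rot: [0.758, -0.652, 0.0, -0.0]
contact_force: [-0.2, 0.5, 2.4]
gripper_width: 20.9
grasp_force: 59.6
```

Emit:
apply_moves(delta_rot=[[0,0,0],[0,0,0],[0,0,0],[0,0,0],[0,0,0],[0,0,0],[0,0,0]], xyz=[[0,0,-0.01],[0.06,0,0],[0.06,0,0],[0.06,0,0],[0.06,0,0],[0,0,0],[0,0,0]], hand=[1,1,1,1,1,1,1])

```text
clock: 17.98
position: [608.4, -142.8, 60.7]
ee_rot: [0.758, -0.652, 0.0, -0.0]
contact_force: [0.3, 1.0, 0.7]
gripper_width: 20.7
grasp_force: 59.5
```

Emit:
apply_moves(delta_rot=[[0,0,0],[0,0,0],[0,0,0],[0,0,0]], xyz=[[0.02,0,0],[0.02,0,0],[0,0,0],[0,0,0]], hand=[1,1,1,1])

```text
clock: 18.32
position: [608.4, -143.4, 60.7]
ee_rot: [0.758, -0.652, 0.0, -0.0]
contact_force: [-0.5, 2.4, 1.4]
gripper_width: 21.1
grasp_force: 59.6
```

```bash
python3 - <<'E'
from h import *
from bench import arm
st=arm.read_state(); S(st); print("tab",totab(st["position"]),"Ftab",st["contact_force"]@T())
E
```

```text
t 18.32 p [ 608.4 -143.4   60.7] F [-0.5  2.4  1.4] M [0.54 0.04 0.01] w 21.1 g 59.6 ax -81.35
tab [ 25.92392309 -32.52206089  60.68592471] Ftab [-0.07755584  2.47099971  1.35332545]
```

Emit:
apply_moves(delta_rot=[[0,0,0],[0,0,0],[0,0,0]], xyz=[[0.02,0,0],[0,0,0],[0,0,0]], hand=[1,1,1])

```text
clock: 18.57
position: [608.4, -143.5, 60.7]
ee_rot: [0.758, -0.652, -0.0, -0.0]
contact_force: [-0.6, 5.7, 3.0]
gripper_width: 20.8
grasp_force: 59.8
```

Emit:
apply_moves(delta_rot=[[0,0,0],[0,0,0],[0,0,0]], xyz=[[0.01,0,0],[0,0,0],[0,0,0]], hand=[1,1,1])

```text
clock: 18.82
position: [608.4, -143.5, 60.7]
ee_rot: [0.758, -0.652, -0.0, -0.0]
contact_force: [0.1, 6.4, 3.6]
gripper_width: 21.4
grasp_force: 59.8
```

Emit:
apply_moves(delta_rot=[[0,0,0],[0,0,0],[0,0,0],[0,0,0],[0,0,0],[0,0,0],[0,0,0]], xyz=[[-0.01,-0.06,0],[0,-0.06,0],[0,-0.06,0],[0,-0.06,0],[0,-0.03,0],[0,0,0],[0,0,0]], hand=[1,1,1,1,1,1,1])

```text
clock: 19.4
position: [609.5, -143.3, 60.7]
ee_rot: [0.758, -0.652, -0.005, 0.004]
contact_force: [-11.5, 4.3, 12.0]
gripper_width: 21.0
grasp_force: 61.0
```

Emit:
apply_moves(delta_rot=[[0,0,0],[0,0,0],[0,0,0],[0,0,0]], xyz=[[0,-0.02,0],[0,0,0],[0,0,0],[0,0,0]], hand=[1,1,1,1])

```text
clock: 19.73
position: [609.6, -143.2, 60.7]
ee_rot: [0.758, -0.652, -0.005, 0.004]
contact_force: [-10.9, 4.8, 11.5]
gripper_width: 21.1
grasp_force: 61.1
```

```bash
python3 - <<'E'
from h import *
from bench import arm
st=arm.read_state(); S(st); print("tab",totab(st["position"]),"Ftab",st["contact_force"]@T())
E
```

```text
t 19.73 p [ 609.6 -143.2   60.7] F [-10.9   4.8  11.5] M [ 1.01  3.48 -0.21] w 21.1 g 61.1 ax -81.43
tab [ 27.21156003 -32.53638326  60.68111631] Ftab [-10.07655616   6.38874643  11.50915365]
```

Emit:
apply_moves(delta_rot=[[0,0,0],[0,0,0],[0,0,0],[0,0,0],[0,0,0]], xyz=[[-0.02,0,-0.04],[-0.02,0,-0.04],[0,0,0],[0,0,0],[0,0,0]], hand=[1,1,1,1,1])

```text
clock: 20.15
position: [615.3, -142.3, 62.0]
ee_rot: [0.758, -0.652, -0.0, 0.0]
contact_force: [0.2, -0.3, -2.1]
gripper_width: 21.0
grasp_force: 59.2
```

```bash
python3 - <<'E'
from h import *
from bench import arm
st=arm.read_state(); S(st); print("tab",totab(st["position"]),"Ftab",st["contact_force"]@T()); go(st,st["position"],-81.25)
E
```

```text
t 20.15 p [ 615.3 -142.3   62. ] F [ 0.2 -0.3 -2.1] M [-0.07  0.1  -0.  ] w 21.0 g 59.2 ax -81.35
tab [ 32.89816009 -32.45181873  62.02998195] Ftab [ 0.13949778 -0.36606206 -2.05794532]
rotvec deg (tool axes, first) [ 0.04 -0.01 -0.1 ]
then shift mm in new tool axes [0. 0. 0.] world [0. 0. 0.]
```

Emit:
apply_moves(delta_rot=[[0,0,-0.016],[0,0,0],[0,0,0],[0,0,0]], xyz=[[0,-0.03,0],[0,0,0],[0,0,0],[0,0,0]], hand=[1,1,1,1])

```text
clock: 20.48
position: [615.5, -142.0, 62.1]
ee_rot: [0.759, -0.651, -0.001, 0.001]
contact_force: [-1.8, -2.0, -2.0]
gripper_width: 21.1
grasp_force: 59.2
```

Emit:
apply_moves(delta_rot=[[0,0,0],[0,0,0],[0,0,0],[0,0,0]], xyz=[[0,-0.03,0],[0,-0.03,0],[0,0,0],[0,0,0]], hand=[1,1,1,1])

```text
clock: 20.82
position: [615.6, -142.0, 62.1]
ee_rot: [0.759, -0.651, -0.002, 0.002]
contact_force: [-5.1, -2.0, -0.9]
gripper_width: 21.0
grasp_force: 59.4
```

```bash
python3 - <<'E'
from h import *
from bench import arm
st=arm.read_state(); S(st); print("tab",totab(st["position"]),"Ftab",st["contact_force"]@T()); go(st,st["position"],-81.25)
E
```

```text
t 20.82 p [ 615.6 -142.    62.1] F [-5.1 -2.  -0.9] M [-0.65  1.58  0.05] w 21.0 g 59.4 ax -81.28
tab [ 33.28512837 -32.20364676  62.14971036] Ftab [-5.35575111 -1.15093185 -0.87513765]
rotvec deg (tool axes, first) [ 0.26  0.03 -0.03]
then shift mm in new tool axes [0. 0. 0.] world [0. 0. 0.]
```

Emit:
apply_moves(delta_rot=[[0.03,0,0],[0,0,0],[0,0,0],[0,0,0],[0,0,0],[0,0,0]], xyz=[[0,0.09,0],[0,0,0.03],[0,0,0.02],[0,0,0.01],[0,0,0],[0,0,0]], hand=[1,1,1,1,1,1])

```text
clock: 21.32
position: [615.2, -141.9, 61.1]
ee_rot: [0.759, -0.651, 0.001, -0.001]
contact_force: [-2.7, -0.5, 0.1]
gripper_width: 21.0
grasp_force: 59.5
```

```bash
python3 - <<'E'
from h import *
from bench import arm
st=arm.read_state(); S(st); print("tab",totab(st["position"]),"Ftab",st["contact_force"]@T()); go(st,st["position"],-81.25)
E
```

```text
t 21.32 p [ 615.2 -141.9   61.1] F [-2.7 -0.5  0.1] M [-0.1   1.06 -0.02] w 21.0 g 59.5 ax -81.26
tab [ 32.95750338 -32.04338924  61.13008862] Ftab [-2.72821548 -0.11578353  0.130387  ]
rotvec deg (tool axes, first) [-0.17  0.01 -0.01]
then shift mm in new tool axes [0. 0. 0.] world [0. 0. 0.]
```

Emit:
apply_moves(delta_rot=[[0,0,0],[0,0,0],[0,0,0],[0,0,0]], xyz=[[0,0.06,0],[0,0,0],[0,0,0],[0,0,0]], hand=[1,1,1,1])

```text
clock: 21.65
position: [614.7, -142.0, 61.2]
ee_rot: [0.759, -0.651, 0.002, -0.002]
contact_force: [-1.0, -0.8, -1.5]
gripper_width: 20.7
grasp_force: 59.2
```

```bash
python3 - <<'E'
from h import *
from bench import arm
st=arm.read_state(); S(st); print("tab",totab(st["position"]),"Ftab",st["contact_force"]@T()); go(st,st["position"],-81.25)
E
```

```text
t 21.65 p [ 614.7 -142.    61.2] F [-1.  -0.8 -1.5] M [ 0.01  0.02 -0.02] w 20.7 g 59.2 ax -81.24
tab [ 32.41840073 -32.14412992  61.23048899] Ftab [-1.14720097 -0.63525387 -1.48153623]
rotvec deg (tool axes, first) [-0.29 -0.02  0.01]
then shift mm in new tool axes [0. 0. 0.] world [0. 0. 0.]
```

Emit:
apply_moves(delta_rot=[[0,0,0],[0,0,0],[0,0,0],[0,0,0]], xyz=[[0,0,0.02],[0,0,0],[0,0,0],[0,0,0]], hand=[1,1,1,1])

```text
clock: 21.98
position: [614.3, -142.1, 60.8]
ee_rot: [0.759, -0.651, 0.001, -0.002]
contact_force: [0.4, -0.2, -1.0]
gripper_width: 21.1
grasp_force: 59.3
```

Emit:
apply_moves(delta_rot=[[0,0,0],[0,0,0],[0,0,0],[0,0,0]], xyz=[[0,0,0.02],[0,0,0],[0,0,0],[0,0,0]], hand=[1,1,1,1])

```text
clock: 22.32
position: [614.4, -142.2, 60.8]
ee_rot: [0.759, -0.651, 0.002, -0.002]
contact_force: [-0.5, 0.7, 4.0]
gripper_width: 21.5
grasp_force: 59.8
```

Emit:
apply_moves(delta_rot=[[0,0,0],[0,0,0],[0,0,0],[0,0,0]], xyz=[[0,0,-0.012],[0.03,0,0],[0,0,0],[0,0,0]], hand=[1,1,1,1])

```text
clock: 22.65
position: [614.3, -142.5, 60.7]
ee_rot: [0.759, -0.651, 0.001, -0.002]
contact_force: [-1.3, 4.2, 4.4]
gripper_width: 21.0
grasp_force: 60.1
```

Emit:
apply_moves(delta_rot=[[0,0,0],[0,0,0],[0,0,0],[0,0,0]], xyz=[[0.03,0,0],[0,0,0],[0,0,0],[0,0,0]], hand=[1,1,1,1])

```text
clock: 22.98
position: [614.3, -142.5, 60.7]
ee_rot: [0.759, -0.651, 0.001, -0.002]
contact_force: [-0.6, 7.3, 5.0]
gripper_width: 20.8
grasp_force: 60.3
```

```bash
python3 - <<'E'
from h import *
from bench import arm
st=arm.read_state(); S(st); print("tab",totab(st["position"]),"Ftab",st["contact_force"]@T()); go(st,st["position"],-81.25)
E
```

```text
t 22.98 p [ 614.3 -142.5   60.7] F [-0.6  7.3  5. ] M [ 1.83  0.21 -0.06] w 20.8 g 60.3 ax -81.24
tab [ 31.94938143 -32.58119124  60.73434905] Ftab [0.46925753 7.26509481 4.9651353 ]
rotvec deg (tool axes, first) [-0.22  0.05  0.01]
then shift mm in new tool axes [0. 0. 0.] world [0. 0. 0.]
```

Emit:
apply_moves(delta_rot=[[0,0,0],[0,0,0],[0,0,0],[0,0,0],[0,0,0],[0,0,0]], xyz=[[-0.045,0,-0.018],[0,-0.03,0],[0,-0.03,0],[0,-0.02,0],[0,0,0],[0,0,0]], hand=[1,1,1,1,1,1])

```text
clock: 23.48
position: [614.5, -142.4, 60.7]
ee_rot: [0.759, -0.651, -0.0, -0.0]
contact_force: [-2.7, 3.3, 6.2]
gripper_width: 21.1
grasp_force: 60.3
```

```bash
python3 - <<'E'
from h import *
from bench import arm
st=arm.read_state(); S(st); print("tab",totab(st["position"]),"Ftab",st["contact_force"]@T()); go(st,st["position"],-81.25)
E
```

```text
t 23.48 p [ 614.5 -142.4   60.7] F [-2.7  3.3  6.2] M [0.72 0.96 0.03] w 21.1 g 60.3 ax -81.27
tab [ 32.14953957 -32.48494347  60.66821716] Ftab [-2.15962833  3.67496278  6.24078719]
rotvec deg (tool axes, first) [ 0.01  0.03 -0.02]
then shift mm in new tool axes [0. 0. 0.] world [0. 0. 0.]
```

Emit:
apply_moves(delta_rot=[[0,0,0],[0,0,0],[0,0,0],[0,0,0]], xyz=[[0,0,-0.03],[0,-0.02,0],[0,0,0],[0,0,0]], hand=[1,1,1,1])

```text
clock: 23.82
position: [615.2, -142.3, 60.7]
ee_rot: [0.759, -0.651, -0.0, -0.0]
contact_force: [-1.7, 1.0, -0.5]
gripper_width: 20.7
grasp_force: 59.4
```

```bash
python3 - <<'E'
from h import *
from bench import arm
st=arm.read_state(); S(st); print("tab",totab(st["position"]),"Ftab",st["contact_force"]@T()); go(st,st["position"],-81.25)
E
```

```text
t 23.82 p [ 615.2 -142.3   60.7] F [-1.7  1.  -0.5] M [ 0.29  0.63 -0.12] w 20.7 g 59.4 ax -81.3
tab [ 32.81325685 -32.50211223  60.71496735] Ftab [-1.55727325  1.20283261 -0.53063719]
rotvec deg (tool axes, first) [-0.02  0.04 -0.05]
then shift mm in new tool axes [0. 0. 0.] world [0. 0. 0.]
```

Emit:
apply_moves(delta_rot=[[0,0,0],[0,0,0],[0,0,0],[0,0,0]], xyz=[[0,-0.03,0],[0,-0.03,0],[0,0,0],[0,0,0]], hand=[1,1,1,1])

```text
clock: 24.15
position: [615.6, -142.2, 60.7]
ee_rot: [0.759, -0.651, -0.001, 0.001]
contact_force: [-5.0, 0.9, 1.6]
gripper_width: 21.1
grasp_force: 59.7
```

```bash
python3 - <<'E'
from h import *
from bench import arm
st=arm.read_state(); S(st); print("tab",totab(st["position"]),"Ftab",st["contact_force"]@T()); go(st,st["position"],-81.25)
E
```

```text
t 24.15 p [ 615.6 -142.2   60.7] F [-5.   0.9  1.6] M [0.03 1.81 0.  ] w 21.1 g 59.7 ax -81.27
tab [ 33.27001938 -32.48513004  60.68606004] Ftab [-4.81017509  1.6369696   1.59980854]
rotvec deg (tool axes, first) [ 0.14  0.04 -0.02]
then shift mm in new tool axes [0. 0. 0.] world [0. 0. 0.]
```

Emit:
apply_moves(delta_rot=[[0,0,0],[0.03,0,0],[0,0,0],[0,0,0]], xyz=[[0,-0.025,-0.01],[0,-0.025,0],[0,0,0],[0,0,0]], hand=[1,1,1,1])

```text
clock: 24.48
position: [615.7, -142.3, 60.7]
ee_rot: [0.759, -0.651, -0.001, 0.0]
contact_force: [-7.1, 1.3, 1.7]
gripper_width: 21.0
grasp_force: 59.8
```

```bash
cat > avg.py <<'E'
from h import *
from bench import arm,eyes,nets
L=[]
for i in range(8): p=eyes.get_image("wrist"); L.append(arm.read_state())
st=L[-1]; S(st)
f=np.array([s["contact_force"]@T() for s in L]); m=np.array([s["wrist_torque"]@T() for s in L]); q=np.array([totab(s["position"]) for s in L])
print("Ftab",f.mean(0).round(2),"sd",f.std(0).round(2),"M",m.mean(0).round(3),"tab",q.mean(0).round(2)); go(st,st["position"],-81.25)
E
python3 avg.py
```

```text
t 24.88 p [ 615.7 -142.2   60.7] F [-6.8  0.2  1.7] M [-0.12  2.37  0.06] w 20.9 g 59.8 ax -81.28
Ftab [-6.97  0.95  2.03] sd [0.7  0.38 0.65] M [0.262 2.378 0.033] tab [ 33.31 -32.49  60.68]
rotvec deg (tool axes, first) [ 0.12  0.06 -0.03]
then shift mm in new tool axes [0. 0. 0.] world [0. 0. 0.]
```

```bash
cat > face.py <<'E'
from h import *
def face(p,reg,cen,tabframe):
    reg=cv2.erode(reg.astype(np.uint8),np.ones((3,3),np.uint8))>0
    X=cloud(p,reg)
    X=X[(X[:,2]>5)]
    for _ in range(5):
        c=np.median(X,0); u,s,v=np.linalg.svd(X-X.mean(0),full_matrices=False); n=v[2]; d=(X-X.mean(0))@n; X=X[abs(d)<max(2.5*d.std(),1.5)] if _<4 else X
    n=n*np.sign(-n[0] if abs(n[0])>.5 else -n[1]); 
    return len(X),d.std(),n,X.mean(0)
if __name__=="__main__":
    im=pickle.load(open("im0.pkl","rb"))
    N,s,n,c=face(im["side"],im["side"+"facing_centre"][0]["region"],0,0); print("before",N,s.round(2),n.round(4),"tilt deg",np.degrees(np.arcsin(n[2])))
    from bench import arm,eyes,nets
    p=eyes.get_image("side"); r=nets.masks_of("facing_centre",p); print([(round(d["score"],2),d["bbox"]) for d in r])
    reg=r[0]["region"]; X=totab(cloud(p,reg)); print("z",np.percentile(X[:,2],[1,50,99]).round(1),"y",np.percentile(X[:,1],[1,99]).round(1))
    N,s,n,c=face(p,reg,0,0); n=n@T(); print("now",N,s.round(2),n.round(4),"lean deg",np.degrees(np.arcsin(n[2])),"yaw deg",np.degrees(np.arctan2(n[1],-n[0])),totab(c))
    cv2.imwrite("pics/s3_%d.png"%p["shot"],cv2.resize(p["frame"][200:320,300:460,::-1],(800,600),interpolation=cv2.INTER_CUBIC)); print(p["shot"])
E
python3 face.py; ls pics
```

```text
before 1389 1.69 [-0.3217 -0.9469  0.0024] tilt deg 0.1395710823546833
[(0.94, [326.3, 212.9, 381.5, 273.0]), (0.33, [319.7, 206.1, 409.9, 306.2])]
z [21.9 74.3 89.6] y [-126.9   59.1]
now 954 3.68 [-0.9854  0.0231  0.1687] lean deg 9.714448051737113 yaw deg 1.3402663067937655 [ 24.93365611 -56.2396221   66.49875097]
15
s1.png
s2.png
s3_15.png
side0.png
t1.png
top0.png
w1.png
w2.png
w3.png
```

View pics/s3_15.png

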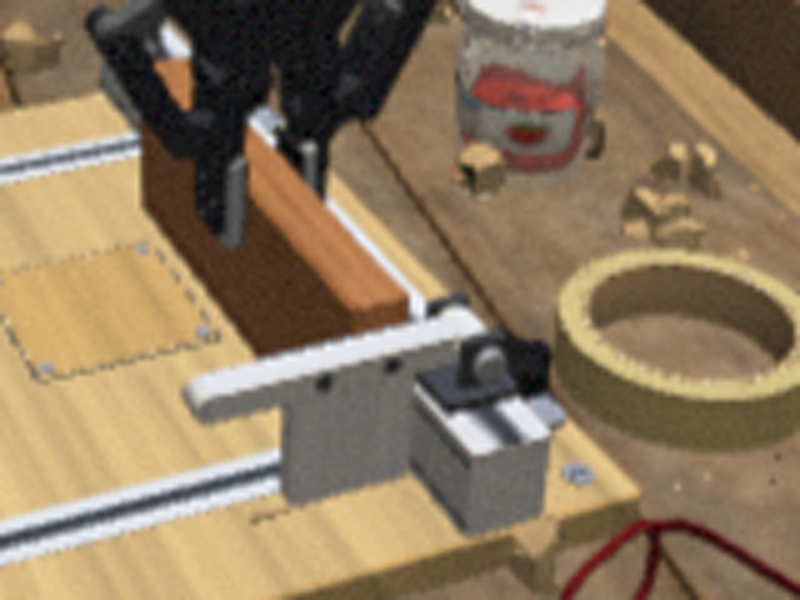

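```bash
python3 - <<'E'
from h import *
from bench import eyes,nets
p=eyes.get_image("side"); r=nets.masks_of("facing_centre",p)[0]["region"]
X=totab(cloud(p,r)); X=X[(X[:,0]<30)&(X[:,2]<84)&(X[:,2]>20)]
for ym in (-120,-95,-70,-10,15,40):
    for z0 in (20,35,50,65,75):
        q=X[(abs(X[:,1]-ym)<13)&(X[:,2]>=z0)&(X[:,2]<z0+12)]
        if len(q)>5: print(ym,z0,len(q),np.median(q[:,0]).round(2),end=" | ")
    print()
E
```

```text
-120 35 6 -3.82 | -120 65 40 -1.98 | -120 75 94 -3.82 |
```

The image shows the board standing in the corner: face along the fence, end at the plate (crop ~400,310), lower edge on the base, stop down. I'll check the lean numerically by geometry.

```bash
python3 - <<'E'
from h import *
from bench import eyes
Q=[]
for i in range(4):
    p=eyes.get_image("side"); m=np.zeros((400,640),bool); m[205:285,315:400]=1
    X=totab(cloud(p,m)); Q.append(X[(X[:,0]<32)&(X[:,0]>12)&(X[:,2]<82)&(X[:,2]>24)&(X[:,1]>-120)&(X[:,1]<58)&(abs(X[:,1]+32)>35)])
X=np.vstack(Q)
for z0 in range(24,82,10):
    q=X[(X[:,2]>=z0)&(X[:,2]<z0+10)]; print(z0,len(q),np.percentile(q[:,0],[10,50,90]).round(2))
A=np.c_[X[:,1],X[:,2],np.ones(len(X))]; w=np.ones(len(X))>0
for _ in range(6):
    k=np.linalg.lstsq(A[w],X[w,0],rcond=None)[0]; d=X[:,0]-A@k; w=abs(d)<4
print("yaw,lean deg",np.degrees(k[:2]).round(2),"n",w.sum(),"sd",d[w].std())
E
```

```text
24 181 [21.4  22.04 22.69]
34 229 [21.47 22.12 22.6 ]
44 286 [21.52 22.07 22.66]
54 342 [21.49 22.04 22.56]
64 296 [21.61 22.13 22.69]
74 235 [21.63 22.19 22.81]
yaw,lean deg [-0.09 -0.1 ] n 1569 sd 0.4361517774909206
```

Emit:
apply_moves(delta_rot=[[0,0,0],[0,0,0],[0,0,0],[0,0,0]], xyz=[[0.02,-0.025,-0.01],[0,-0.03,0],[0,0,-0.01],[0,0,0]], hand=[1,1,1,1])

```text
clock: 25.62
position: [615.7, -142.2, 60.7]
ee_rot: [0.759, -0.651, -0.002, 0.001]
contact_force: [-10.2, 1.7, 2.3]
gripper_width: 21.1
grasp_force: 59.8
```

```bash
python3 avg.py
```

```text
t 26.02 p [ 615.7 -142.2   60.7] F [-9.5  0.8  2.3] M [0.14 2.86 0.09] w 20.8 g 59.8 ax -81.3
Ftab [-9.27  2.58  2.59] sd [0.42 0.33 0.59] M [0.609 2.82  0.066] tab [ 33.34 -32.49  60.69]
rotvec deg (tool axes, first) [ 0.28  0.12 -0.05]
then shift mm in new tool axes [0. 0. 0.] world [0. 0. 0.]
```

Emit:
apply_moves(delta_rot=[[0,0,0],[0,0,0],[0,0,0],[0,0,0]], xyz=[[0,0,-0.015],[0,-0.02,0],[0,0,0],[0,0,0]], hand=[1,1,1,1])

```text
clock: 26.35
position: [615.7, -142.2, 60.7]
ee_rot: [0.759, -0.651, -0.003, 0.002]
contact_force: [-10.5, 0.9, 1.6]
gripper_width: 20.8
grasp_force: 59.7
```

```bash
python3 avg.py
```

```text
t 26.75 p [ 615.7 -142.2   60.7] F [-10.6   1.2   3. ] M [0.12 3.02 0.02] w 20.9 g 59.7 ax -81.31
Ftab [-9.79  2.25  2.19] sd [0.27 0.44 0.51] M [0.552 2.926 0.07 ] tab [ 33.34 -32.49  60.71]
rotvec deg (tool axes, first) [ 0.35  0.14 -0.06]
then shift mm in new tool axes [0. 0. 0.] world [0. 0. 0.]
```

Emit:
apply_moves(delta_rot=[[0.03,0,0],[0.03,0,0],[0,0,0],[0,0,0]], xyz=[[0,0,-0.01],[0,0,0],[0,0,0],[0,0,0]], hand=[1,1,1,1])

```text
clock: 27.08
position: [615.6, -142.2, 60.7]
ee_rot: [0.759, -0.651, -0.001, -0.001]
contact_force: [-8.5, 1.1, 0.1]
gripper_width: 21.3
grasp_force: 59.6
```

```bash
python3 avg.py
```

```text
t 27.48 p [ 615.6 -142.2   60.7] F [-8.7  0.8  0.5] M [-0.    3.01  0.11] w 21.5 g 59.6 ax -81.3
Ftab [-8.72  2.31  0.74] sd [0.44 0.51 0.44] M [0.489 2.942 0.084] tab [ 33.3  -32.48  60.69]
rotvec deg (tool axes, first) [ 0.02  0.13 -0.05]
then shift mm in new tool axes [0. 0. 0.] world [0. 0. 0.]
```

Emit:
apply_moves(delta_rot=[[0,0,0],[0,0,0],[0,0,0],[0,0,0]], xyz=[[0,-0.03,0],[0,0,0],[0,0,0],[0,0,0]], hand=[1,1,1,1])

```text
clock: 27.82
position: [615.7, -142.2, 60.7]
ee_rot: [0.759, -0.651, -0.002, -0.0]
contact_force: [-9.3, 1.6, 2.2]
gripper_width: 21.0
grasp_force: 59.8
```

```bash
python3 avg.py; python3 - <<'E'
from h import *
from bench import eyes
Q=[]
for i in range(4):
    p=eyes.get_image("side"); m=np.zeros((400,640),bool); m[205:285,315:400]=1
    X=totab(cloud(p,m)); Q.append(X[(X[:,0]<32)&(X[:,0]>12)&(X[:,2]<82)&(X[:,2]>24)&(X[:,1]>-120)&(X[:,1]<58)&(abs(X[:,1]+32)>35)])
X=np.vstack(Q)
for z0 in range(24,82,10):
    q=X[(X[:,2]>=z0)&(X[:,2]<z0+10)]; print(z0,np.median(q[:,0]).round(2),end=" ")
for a,b in((-120,-95),(-95,-68),(4,30),(30,58)):
    q=X[(X[:,1]>=a)&(X[:,1]<b)]; print("y",a,np.median(q[:,0]).round(2),end=" ")
E
```

```text
t 28.22 p [ 615.7 -142.2   60.7] F [-9.8  0.2  2.1] M [-0.04  3.37  0.07] w 21.1 g 59.8 ax -81.31
Ftab [-10.01   2.17   1.8 ] sd [0.53 0.56 0.47] M [0.497 3.33  0.084] tab [ 33.36 -32.48  60.7 ]
rotvec deg (tool axes, first) [ 0.1   0.14 -0.06]
then shift mm in new tool axes [0. 0. 0.] world [0. 0. 0.]
24 22.07 34 22.01 44 22.09 54 22.08 64 22.15 74 22.21 y -120 22.22 y -95 22.15 y 4 22.03 y 30 21.98
```

Emit:
apply_moves(delta_rot=[[0.015,0.02,0],[0,0,0],[0,0,0],[0,0,0]], xyz=[[0,-0.02,-0.01],[0,0,0],[0,0,0],[0,0,0]], hand=[1,1,1,1])

```text
clock: 28.75
position: [615.7, -142.3, 60.7]
ee_rot: [0.759, -0.652, -0.001, 0.0]
contact_force: [-10.3, 0.1, 1.8]
gripper_width: 21.1
grasp_force: 59.8
```

```bash
python3 avg.py
```

```text
t 29.15 p [ 615.7 -142.3   60.7] F [-10.4   1.    2.5] M [-0.08  3.5   0.11] w 21.0 g 59.8 ax -81.32
Ftab [-10.28   1.93   1.67] sd [0.49 0.57 0.57] M [0.48  3.51  0.092] tab [ 33.36 -32.5   60.69]
rotvec deg (tool axes, first) [ 0.08  0.03 -0.07]
then shift mm in new tool axes [0. 0. 0.] world [0. 0. 0.]
```

```bash
python3 -c "
from bench import arm
print(arm.job_done())"
```

```text
the job is handed in; nothing more can be done
None
```

The job is handed in with the stop swung fully down and the board flat against the fence, end on the stop and lower edge on the base; the arm is still holding it with a wrist-measured push of about 10.3 N (friction at the base may take up to about 1 N of that).

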